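Unlock and withdraw the fuse carrier

TASK

Draw the red-knobbed locking pin up out of the blue fuse carrier and park it upright in the notch of the yellow bracket, its collar resting on the bracket, and let go of it. Then pinch the carrier's two orange side catches fully together with the fingers, lift the carrier straight out of its grey base and finish while still holding it by the pinched catches, upright and still, about 10 cm clear above the base. Leave everything else on the bench where it is.

Things in the scene. Friction and masses are not known exactly. Their poses are not given: they have to be found in the camera images.
- fuse_base: Grey fuse base, a fixed housing 72 mm (x) by 100 mm (y) by 50 mm high with black lips, screwed to the 12 mm plywood board; origin at the centre of its underside (0.012 m above the table), z up. The well in its top, 36 mm in x by 61 mm in y between the lips, holds the carrier; the well's floor is 10 mm above the origin. Yaw and place vary.
- carrier: Loose fuse carrier, 0.2 kg, 76 mm high: steel foot 32 x 48 x 10 mm, white fuse body, blue head 32 (x) by 30 mm (y). Origin at the centre of its underside, axes as the base's. Seated, its origin is 10 mm above the base's and its top 36 mm stand out. An orange catch on its +y and one on its -y side are pinched along y; hidden barbs hook 4 mm under the base's lips until both are pressed in.
- catch_left (a joint): Travel of the orange catch on the carrier's +y side in m: 0 sprung out (rest), 0.008 pressed fully in; free of the lip beyond about 0.004. The spring takes 2.1 N to start, 4.9 N at full travel; pressed to their stops the pair measures 42 mm across (58 mm at rest). While the locking pin is in the bore it stands between the catches and they move only about 1 mm.
- catch_right (a joint): The same for the catch on the carrier's -y side, pressed towards +y.
- catch_left_pad (a point): Middle of the gripping ribs on the flat outer face of the +y catch, a plate 22 mm wide (x); 29 mm from the carrier's middle at rest, 62 mm above its origin, 22 mm above the base's rim. The plate's top is level with the head, 14 mm above this point. Moves with the catch.
- catch_right_pad (a point): The same point on the outer face of the -y catch.
- pin: Loose locking pin, 60 g, standing in the carrier's bore: red knob 24 mm in diameter, 34 mm tall, on a steel collar 31 mm in diameter, 5 mm thick; below it a steel shank 14 mm in diameter, 32 mm long, with tapered tip. Origin on its axis at the underside of the collar (resting on the carrier's head), z up along the axis; the knob reaches from 5 to 39 mm above the origin.
- pin_tip (a point): Lower end of the pin's shank, 32 mm below its origin.
- bracket: Yellow parking bracket, fixed left or right of the base: a level plate 54 x 64 x 6 mm, its top 65 mm above the origin, on an upright at +x. A notch 20 mm wide (y) goes through it from the open mouth at x = -22 mm to the closed end at x = +14 mm; the parked pin hangs in it by its collar, axis at x = 0, y = 0. Origin right under that place, on the board (0.012 m above the table), z up.
- station: Fixed grey push-button box 62 x 70 x 54 mm with a green button, bystander; origin under its centre. It stands on the side of the base where the bracket is not.
- contactor: Loose black contactor 45 x 55 x 57 mm, bystander; origin under its centre.
- fuse_link: Loose white spare fuse link 26 x 26 x 52 mm, standing, bystander; origin under its centre.
- tape: Loose black ring of tape, 76 mm in diameter, 19 mm high, lying flat, bystander; origin under its centre.
- screwdriver: Loose yellow-handled screwdriver 150 mm long, lying, bystander; origin under its middle.
- bottle: Loose clear bottle, 64 mm in diameter, 190 mm tall, standing on the right of the board, bystander; origin under its centre.
- parts_bin: Loose blue open bin 130 x 100 x 55 mm on the left of the board, bystander; origin under its centre.
- bore (a point): Middle of the 16 mm vertical bore for the locking pin, at the flat top of the carrier's blue head, 76 mm above the carrier's origin.
Not all that is in view belongs to the job. There is more than one size of the pin; the job needs the smaller.

How it is judged:
On the way, in this order (a step that is already met when the one before it is completed fails the run):
1. the locking pin is drawn right out of the carrier's bore while the carrier stays in its base (z of pin_tip in the frame of carrier above 0.078 m and z of carrier in the frame of fuse_base below 0.015 m), for 0.1 s.
2. the pin hangs upright in the bracket's notch by its collar, let go, while the carrier stays in its base (x of pin in the frame of bracket between -0.011 and 0.011 m and y of pin in the frame of bracket between -0.007 and 0.007 m and z of pin in the frame of bracket between 0.061 and 0.069 m and angle between pin's own z axis and vertical below 0.15 rad and contact force between the fingers and pin below 0.1 N and linear speed of pin below 0.03 m/s and z of carrier in the frame of fuse_base below 0.015 m), for 0.3 s.
3. both catches are pinched in past the lips by the fingers while the carrier is still seated (value of joint each of catch_left, catch_right above 0.004 m and contact force between the fingers and carrier above 1 N and z of carrier in the frame of fuse_base below 0.02 m), for 0.1 s.
At the end, for the whole second after the job is handed in: Fingers hold the carrier, both catches in over 5 mm, tilt under 0.2 rad, still, underside 60-180 mm over the base's rim, within 60 mm sideways, touching neither base nor pin; pin hangs still, within 0.15 rad of upright, collar within 4 mm of the plate, axis within 7 mm across, 11 mm along the notch (z of carrier in the frame of fuse_base between 0.11 and 0.23 m and horizontal distance between carrier and fuse_base below 0.06 m and value of joint each of catch_left, catch_right above 0.005 m and contact force between the fingers and carrier above 1 N and contact force between carrier and fuse_base below 0.05 N and contact force between carrier and pin below 0.05 N and angle between carrier's own z axis and vertical below 0.2 rad and linear speed of each of carrier, pin below 0.03 m/s and x of pin in the frame of bracket between -0.011 and 0.011 m and y of pin in the frame of bracket between -0.007 and 0.007 m and z of pin in the frame of bracket between 0.061 and 0.069 m and angle between pin's own z axis and vertical below 0.15 rad); the arm keeps its last pose, push and grip.
It fails at once if a bystander is shifted by more than 30 mm (distance of any of contactor, fuse_link, tape, screwdriver, bottle, parts_bin from where it was at the start of the episode above 0.03 m).
It also fails if it takes over 66 s, if anything falls off the work surface, if the arm or the gripper's body presses on something with over 40 N, if the wrist force passes 120 N, or if a joint passes its speed limit or range.

ROBOT

A 7-joint arm with a two-finger parallel gripper is mounted at the origin on the work surface. World frame = base frame: x ahead of the robot, y to its left, z up, the work surface at z = 0. Lengths are in m, angles in rad, forces in N, time in s.
With the tool pointing down it reaches from about 0.4 to 0.875 m from the base axis. Payload 19.3 kg.
Tool frame: the origin (TCP) lies midway between the tips of the shut fingers; the grasp point (between the pads) lies 19 mm behind it; z points along the fingers, y is the line along which they close (so a half turn about z gives the same grasp; the last joint's range is limited). The gripper opens to 85 mm and grips with 20 to 120 N. Pads are 22 mm wide; open, the fingers measure 114 mm over their backs; the gripper's body (76 mm by 85 mm) begins 54 mm behind the grasp point. The pads swing forward as they close: fully open they stand 13 mm farther back than shut.
Start: joints at [1.245, 0.521, -0.036, 1.599, 0.021, 1.021, -0.113], TCP at [0.158, -0.605, 0.231] pointing down, gripper open.
Joint ranges: [-2.91, 2.91], [-0.3, 2.13], [-1.5, 1.42], [0.17, 2.43], [-1.26, 4.41], [0.16, 1.93], [-2.52, 2.52]. Speed limits (rad/s): [1.89, 1.89, 2.39, 2.39, 3.01, 3.01, 3.01].

INTERFACE

Orientations are given as [roll, pitch, yaw] about the fixed x, y, z axes, in that order (R = Rz(yaw) Ry(pitch) Rx(roll)).
In Python, from workcell import telemetry, grab_frame, calibration, bot, outline_of, landmark_of gives the robot as it stands. The module is installed in compiled form; this text tells all that it offers.
- The arm moves only by the shell command python3 -m inch 'ROWS' [FORCE]. ROWS is JSON, a list of rows, each a list of 7 numbers: the shift along the tool's x, y, z in m, then the turn, a rotation vector about the tool's x, y, z in rad, then the closure, from 0 (fully open) to 1 (shut). A call has 1 to 5 rows; each row shifts and turns the commanded pose from where the row before left it, along the tool's axes as they then stand; what a row does not reach is not made up. A row lasts 1/10 s, in which the tool goes at most 50 mm and 8.59 degrees, less where a joint would pass 70% of its speed; a pose out of reach is approached as far as the arm can. A call is refused whole if a number of a shift passes 0.05 or a number of a turn 0.15, either way. A call with a gripper value outside its range is refused whole. The fingers move at their own pace and stop on an object; FORCE is the grip in N (left out, the last holds). Time passes only in rows, so rows that do not move let the fingers close. It gives the time, the measured TCP pose, the force, the opening and the grip force at its end, in the units of the state.
- telemetry.observe(): the state, without advancing time (a new reading comes with each control period).
- grab_frame(name): name is "scene" or "side" or "wrist"; returns the picture (400x640x3 uint8, red, green, blue); there is no depth.
- calibration(name): a dict with "fovy" (degrees; the focal length in pixels is half the picture's height over the tangent of half this angle, whatever the lens; pixels are square), "cx", "cy" (the principal point, pixels), "pose" (4x4, takes a point from camera to world coordinates). Camera axes: x right, y down, z forward; pixel columns grow to the right and rows downward; lengths in m; the calibration is good to about 2 mm. A picture is of the moment at which its call begins: read the wrist's pose just before it. calibration takes no time and is no camera call; for the wrist camera it gives the pose at the moment of the call.
- bot.job_done(): hands the job in; it is judged then, once.
Trained networks look in the newest picture that a camera, given by its name, has taken for a name from the list of things; names that differ only in an ending like _2 or _b are one class to them, and where a whole thing is asked for, a point or a joint stands for the part that bears it (a point fixed in the world has none). Each returns a list of dicts, best first, with "score" (0 to 1); they miss things now and then, are a little off and sometimes report something else, mostly with a low value. They report only what shows in the picture. A call takes as long as a camera call. They do not tell look-alikes from the thing itself.
- outline_of(label, camera): "region" (400x640 bool, what is visible of it) and "rect" ([left, top, right, bottom] in pixels, round what is visible of it).
- landmark_of(label, camera): "xy" ([column, row] in pixels: a listed point, or the origin of a listed thing).
The state is a dict: "clock": time; "qpos": joint angles; "qd": joint speeds; "joint_efforts": joint torques, N m; "position": TCP position; "tool_rot": TCP orientation; "force": force on the tool from outside, world axes, zero at the start; "moment": the same for the moment, N m; "grip_width": finger opening in m; "finger_force": force on a finger pad.
Only numpy, scipy, OpenCV 4.12 (cv2) and the standard library are available. Lean on these libraries where they do the work, as an engineer would, in place of code of your own. Each camera call takes 0.05 s, during which the arm holds its last target. There are 200 camera calls.

## Working session

There is one attempt and no reset: what is moved stays moved. The work goes in short steps, Python scripts to look and compute and a shell command to move; the robot and the scene stay as the last step left them, time stands still between calls to the robot, and variables do not carry over. Pictures are saved under pics/ and viewed, at most 13 in all, crops included, and the job is handed in when it is done.

```bash
mkdir -p pics; cat > h.py <<'E'
import numpy as np, cv2
from workcell import telemetry, grab_frame, calibration, bot, outline_of, landmark_of
from scipy.spatial.transform import Rotation as R
def ray(c,xy):
    f=200/np.tan(np.radians(c['fovy'])/2); P=np.array(c['pose'])
    d=P[:3,:3]@np.array([(xy[0]-c['cx'])/f,(xy[1]-c['cy'])/f,1]); return P[:3,3],d/np.linalg.norm(d)
def atz(c,xy,z):
    o,d=ray(c,xy); return o+d*(z-o[2])/d[2]
def proj(c,p):
    f=200/np.tan(np.radians(c['fovy'])/2); P=np.array(c['pose']); q=P[:3,:3].T@(np.array(p)-P[:3,3])
    return np.array([c['cx']+f*q[0]/q[2],c['cy']+f*q[1]/q[2]])
def tri(rs):
    A=sum(np.eye(3)-np.outer(d,d) for o,d in rs); b=sum((np.eye(3)-np.outer(d,d))@o for o,d in rs)
    p=np.linalg.solve(A,b); return p,[np.linalg.norm(np.cross(p-o,d)) for o,d in rs]
def tool():
    s=telemetry.observe(); return np.array(s['position']),R.from_euler('xyz',s['tool_rot'])
def save(img,n): cv2.imwrite('pics/'+n,img[:,:,::-1])
E
python3 - <<'E'
from h import *
np.set_printoptions(precision=4,suppress=True)
s=telemetry.observe(); print(s['position'],s['tool_rot'],s['clock'])
ims=[]
for n in['scene','side']:
    im=grab_frame(n); ims.append(im); save(im,n+'0.png'); c=calibration(n); print(n,c['fovy'],np.array(c['pose'])[:3,3])
    for l in['pin','bore','fuse_base','bracket','catch_left_pad','catch_right_pad','station']:
        print(l,[(np.round(r['xy']),round(r['score'],2)) for r in landmark_of(l,n)][:4])
E
```

```text
[ 0.158  -0.6043  0.2307] [-3.1404  0.0001  0.2558] 0.0
scene 50.63205405434354 [ 1.2831 -0.0605  1.0045]
pin [(array([291., 191.]), 0.64), (array([234., 156.]), 0.51)]
bore [(array([289., 193.]), 0.74)]
fuse_base [(array([297., 206.]), 0.79), (array([324., 268.]), 0.55)]
bracket [(array([226., 225.]), 0.94), (array([480., 216.]), 0.3)]
catch_left_pad [(array([260., 273.]), 0.65), (array([303., 195.]), 0.44), (array([324., 271.]), 0.33)]
catch_right_pad [(array([384., 209.]), 0.31)]
station [(array([384., 211.]), 0.81)]
side 48.383034055284 [ 0.4616 -0.7951  1.0606]
pin [(array([242., 281.]), 0.67), (array([310., 207.]), 0.5)]
bore [(array([308., 209.]), 0.45), (array([394., 250.]), 0.28)]
fuse_base [(array([312., 228.]), 0.62)]
bracket [(array([338., 287.]), 0.79)]
catch_left_pad []
catch_right_pad [(array([312., 219.]), 0.43)]
station [(array([316., 160.]), 0.72), (array([312., 219.]), 0.45)]
```

View pics/scene0.png

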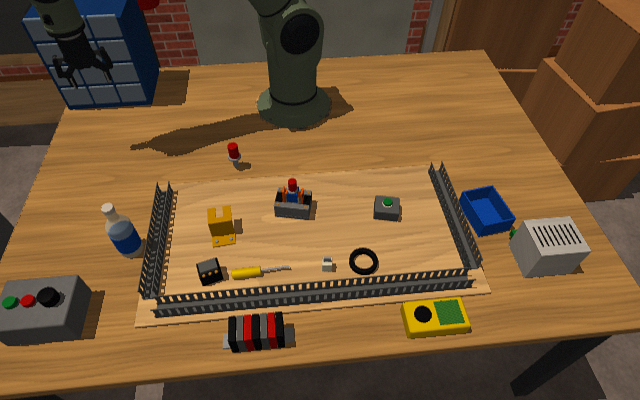

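View pics/side0.png

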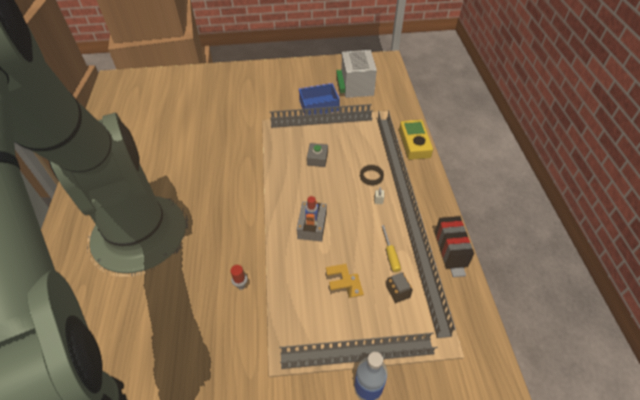

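The scene shows two red-knobbed pins: one in the blue carrier (scene 291,191; side 310,207) and a bigger one loose on the table (scene 234,156; side 242,281). The job needs the one in the carrier, because it stands in the bore and looks smaller. I'll triangulate and check an enlarged crop.

```bash
python3 - <<'E'
from h import *
np.set_printoptions(precision=4,suppress=True)
S=calibration('scene');D=calibration('side')
for n,a,b in[('pin',(291,191),(310,207)),('bore',(289,193),(308,209)),('base',(297,206),(312,228)),('bracket',(226,225),(338,287)),('station',(384,211),(316,160)),('otherpin',(234,156),(242,281))]:
    print(n,*tri([ray(S,a),ray(D,b)]))
im=cv2.imread('pics/scene0.png'); 
a=cv2.resize(im[135:255,200:320],(480,480),interpolation=3)
b=cv2.resize(cv2.imread('pics/side0.png')[185:305,225:305],(320,480),interpolation=3)
cv2.imwrite('pics/crop0.png',np.hstack([a,b]))
p,r=tool(); c=calibration('wrist'); P=np.array(c['pose']); print('wrist cam in tool',r.inv().apply(P[:3,3]-p), r.as_matrix().T@P[:3,:3],c['fovy'])
E
```

```text
pin [ 0.5071 -0.0385  0.0966] [np.float64(0.004216937882816752), np.float64(0.004216937882816824)]
bore [ 0.5034 -0.0421  0.0883] [np.float64(0.007791405658538325), np.float64(0.007791405658538362)]
base [ 0.5034 -0.0318  0.0061] [np.float64(0.008786512828868106), np.float64(0.008786512828868238)]
bracket [ 0.5555 -0.2377  0.0155] [np.float64(0.005287669740848725), np.float64(0.005287669740848752)]
station [0.5447 0.2288 0.0106] [np.float64(0.0007324408712063199), np.float64(0.0007324408712063398)]
otherpin [ 0.3099 -0.2136  0.0473] [np.float64(0.004849713477807222), np.float64(0.00484971347780728)]
wrist cam in tool [ 0.0698  0.0004 -0.1422] [[ 0.0002 -0.9622 -0.2722]
 [ 1.     -0.0002  0.0015]
 [-0.0015 -0.2722  0.9622]] 63.242091301416465
```

View pics/crop0.png

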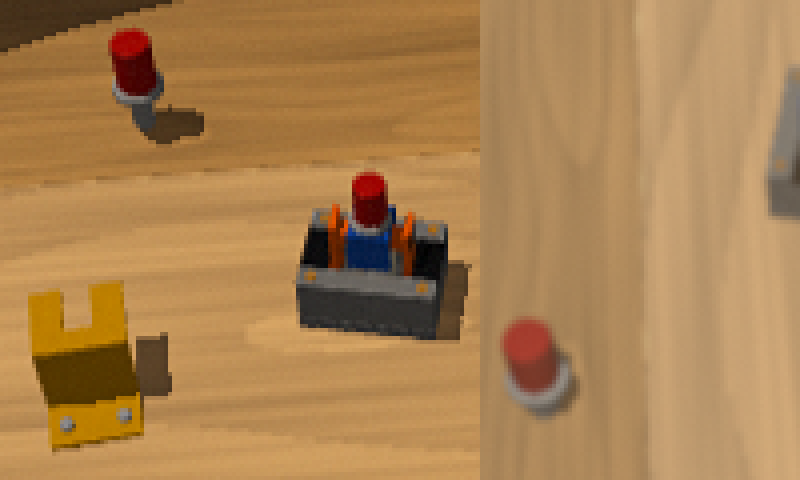

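The crop confirms it: the pin in the blue carrier (crop 370,200) is the smaller one, and the collar height of 0.097 fits the expected 0.098. The lookalike stands on the table at (130,70). The bracket's notch opens towards the robot. Next I move above the carrier.

```bash
python3 -m inch '[[0,0,-0.035,0,0,0.128,0],[0,0,-0.035,0,0,0.128,0]]' | tail -3; for i in 1; do :; done; python3 -m inch '[[0.022,-0.035,0,0,0,0,0],[0.022,-0.035,0,0,0,0,0],[0.022,-0.035,0,0,0,0,0],[0.022,-0.035,0,0,0,0,0],[0.022,-0.035,0,0,0,0,0]]' >/dev/null;  python3 -m inch '[[0.022,-0.035,0,0,0,0,0],[0.022,-0.035,0,0,0,0,0],[0.022,-0.035,0,0,0,0,0],[0.022,-0.035,0,0,0,0,0],[0.022,-0.035,0,0,0,0,0]]' > /dev/null;  python3 -m inch '[[0.022,-0.035,0,0,0,0,0],[0.022,-0.035,0,0,0,0,0],[0.022,-0.035,0,0,0,0,0],[0.022,-0.035,0,0,0,0,0],[0.022,-0.035,0,0,0,0,0]]'
```

```text
force: [-1.0, -0.3, 1.0]
grip_width: 0.0855
finger_force: 0.0
clock: 2.5
position: [0.4889, -0.0782, 0.3016]
tool_rot: [3.141, -0.001, -0.0]
force: [0.4, -0.2, 0.4]
grip_width: 0.0855
finger_force: 0.0
```

```bash
cat > look.py <<'E'
from h import *
import sys
np.set_printoptions(precision=4,suppress=True)
c=calibration('wrist'); im=grab_frame('wrist'); save(im,sys.argv[1]+'.png'); np.save('c_'+sys.argv[1]+'.npy',c,allow_pickle=True)
print(tool()[0],telemetry.observe()['tool_rot'])
H={'pin':.098,'bore':.098,'fuse_base':.012,'carrier':.022,'catch_left_pad':.084,'catch_right_pad':.084,'bracket':.012}
for l in sys.argv[2:]:
    for r in landmark_of(l,'wrist')[:3]: print(l,np.round(r['xy'],1),round(r['score'],2),atz(c,r['xy'],H[l]))
E
python3 look.py w1 pin bore fuse_base carrier catch_left_pad catch_right_pad bracket
```

```text
[ 0.4918 -0.0721  0.3015] [-3.139  -0.002   0.0054]
pin [416.7 296.1] 0.83 [ 0.3408 -0.194   0.098 ]
pin [281.4 158. ] 0.82 [ 0.508  -0.0363  0.098 ]
bore [279.2 159.5] 0.91 [ 0.5064 -0.0339  0.098 ]
bore [292.1 146.3] 0.21 [ 0.5203 -0.048   0.098 ]
fuse_base [292.2 147.6] 0.65 [ 0.5091 -0.0406  0.012 ]
carrier [289.8 145.1] 0.83 [ 0.5134 -0.0384  0.022 ]
catch_left_pad [260.8 149.4] 0.87 [ 0.5154 -0.0122  0.084 ]
catch_right_pad [307.7 159.3] 0.67 [ 0.5044 -0.0638  0.084 ]
bracket [449.9 115. ] 0.67 [ 0.5507 -0.2445  0.012 ]
```

View pics/w1.png

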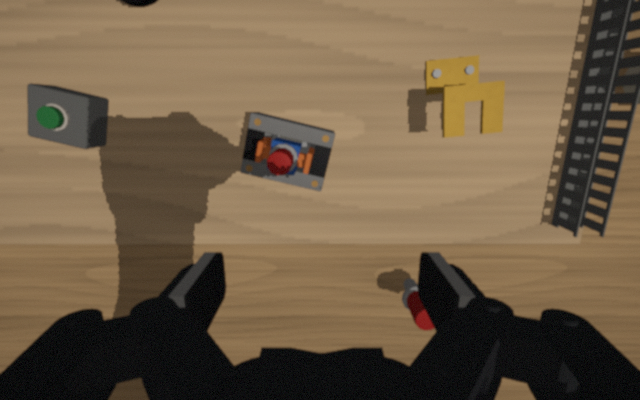

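The wrist view shows the base at about (290,152), yawed roughly -0.2 rad, with the pin in its bore at (281,160). The bracket is at (470,100) and its notch mouth faces down in the picture, i.e. -x. Next I descend to 10 cm above with that yaw and look closer.

```bash
python3 -m inch '[[0.008,-0.018,0.02,0,0,0,0],[0.008,-0.018,0.02,0,0,0,0],[0,0,0.02,0,0,0.1,0],[0,0,0.02,0,0,0.1,0],[0,0,0.02,0,0,0,0]]' >/dev/null; python3 -m inch '[[0,0,0,0,0,0,0],[0,0,0,0,0,0,0]]'; python3 look.py w2 pin bore catch_left_pad catch_right_pad fuse_base
```

```text
clock: 3.6
position: [0.5043, -0.0442, 0.2018]
tool_rot: [3.142, 0.0, -0.201]
force: [0.6, 0.2, 0.3]
grip_width: 0.0852
finger_force: 0.0
[ 0.5046 -0.0442  0.2023] [-3.1415 -0.0009 -0.2006]
pin [311.7 196.2] 0.88 [ 0.5093 -0.0378  0.098 ]
catch_left_pad [277.5 188.8] 0.94 [ 0.5175 -0.0104  0.084 ]
catch_right_pad [347.2 193.2] 0.67 [ 0.5023 -0.066   0.084 ]
fuse_base [314.6 173.6] 0.71 [ 0.5103 -0.0388  0.012 ]
```

View pics/w2.png

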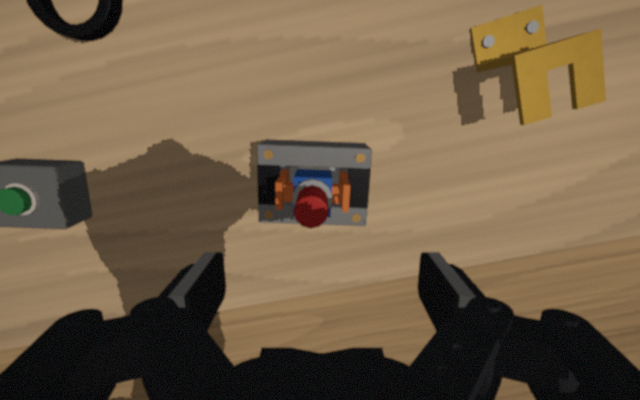

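The closer view has the pin knob at (312,205) and orange catches at (283,188) and (345,190). The base edges show about 0.03 rad more yaw. Next: descend onto the knob and grip.

```bash
python3 -m inch '[[0.0036,-0.0071,0.02,0,0,0.03,0],[0,0,0.02,0,0,0,0],[0,0,0.02,0,0,0,0],[0,0,0.02,0,0,0,0],[0,0,0.014,0,0,0,0]]' | head -3;  python3 -m inch '[[0,0,0,0,0,0,0],[0,0,0,0,0,0,0.5],[0,0,0,0,0,0,1],[0,0,0,0,0,0,1],[0,0,0,0,0,0,1]]' 30;  python3 -m inch '[[0,0,0,0,0,0,1],[0,0,0,0,0,0,1],[0,0,0,0,0,0,1],[0,0,0,0,0,0,1],[0,0,0,0,0,0,1]]'
```

```text
clock: 4.4
position: [0.509, -0.0375, 0.1064]
tool_rot: [3.142, 0.0, -0.23]
clock: 4.9
position: [0.5095, -0.0376, 0.1079]
tool_rot: [-3.141, -0.001, -0.23]
force: [-1.1, 1.1, 0.1]
grip_width: 0.0283
finger_force: 0.0
clock: 5.4
position: [0.5095, -0.0377, 0.1078]
tool_rot: [-3.142, -0.001, -0.23]
force: [-1.4, -1.3, 6.8]
grip_width: 0.023
finger_force: 29.1
```

```bash
python3 -m inch '[[0,0,-0.008,0,0,0,1],[0,0,-0.01,0,0,0,1],[0,0,-0.012,0,0,0,1],[0,0,-0.015,0,0,0,1],[0,0,-0.02,0,0,0,1]]';  python3 -m inch '[[0,0,-0.02,0,0,0,1],[0,0,-0.01,0,0,0,1],[0,0,0,0,0,0,1]]'; python3 look.py w3 pin bore bracket
```

```text
clock: 5.9
position: [0.509, -0.0375, 0.1735]
tool_rot: [-3.142, 0.0, -0.23]
force: [0.1, -0.5, 0.0]
grip_width: 0.0232
finger_force: 29.5
clock: 6.2
position: [0.5098, -0.0376, 0.2038]
tool_rot: [-3.141, -0.003, -0.23]
force: [-0.6, 0.4, -1.2]
grip_width: 0.0232
finger_force: 29.5
[ 0.5093 -0.0376  0.2027] [-3.1415 -0.001  -0.2303]
pin [321.6 250.3] 0.97 [ 0.4678 -0.0282  0.098 ]
pin [520.2 329.9] 0.63 [ 0.3521 -0.1834  0.098 ]
bore [322.7 201.6] 0.91 [ 0.5085 -0.0386  0.098 ]
bracket [518.1  89.1] 0.9 [ 0.5522 -0.245   0.012 ]
```

View pics/w3.png

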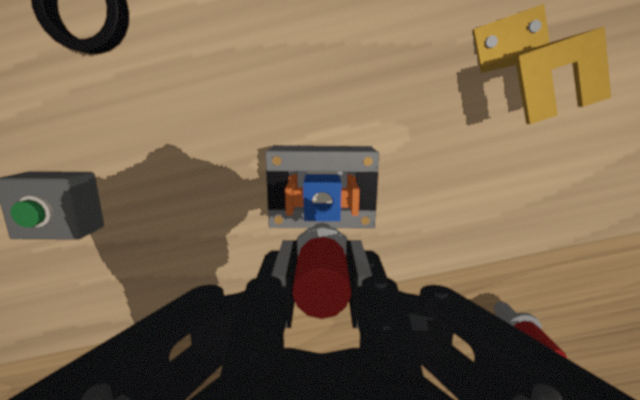

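The pin is out (23 mm wide in the fingers), the bore at (322,200) is empty and the carrier is still seated. Now the plate corners of the bracket at (519–610, 28–122).

```bash
cat > br.py <<'E'
from h import *
import sys
np.set_printoptions(precision=4,suppress=True)
n=sys.argv[1]; c=np.load('c_'+n+'.npy',allow_pickle=True).item(); im=cv2.imread('pics/%s.png'%n)
hsv=cv2.cvtColor(im,cv2.COLOR_BGR2HSV); m=((hsv[...,0]>18)&(hsv[...,0]<30)&(hsv[...,1]>190)&(hsv[...,2]>110)).astype(np.uint8)
if n=='w3': m[:,:460]=0
ks,_=cv2.findContours(m,cv2.RETR_EXTERNAL,cv2.CHAIN_APPROX_NONE)
for k in sorted(ks,key=cv2.contourArea)[-2:]:
    print(cv2.contourArea(k)); 
    for p in cv2.approxPolyDP(k,3,True)[:,0]: print(p,atz(c,p,.077)[:2])
E
python3 br.py w3
sed -i 's/>18)/>14)/;s/<30)/<34)/;s/>190/>150/;s/>110/>90/' br.py; python3 br.py w3; python3 -c "
import cv2;i=cv2.imread('pics/w3.png');print(cv2.cvtColor(i,cv2.COLOR_BGR2HSV)[[60,100,40],[535,540,520]])"
```

```text
0.0
[574  73] [ 0.5592 -0.2509]
7439.5
[603  28] [ 0.5865 -0.2728]
[549  43] [ 0.5853 -0.2329]
[541   5] [ 0.6127 -0.2283]
[473  32] [ 0.606  -0.1775]
[481  65] [ 0.5815 -0.1811]
[521  53] [ 0.583  -0.2117]
[518  60] [ 0.5786 -0.2092]
[527 122] [ 0.53  -0.213]
[556 113] [ 0.5318 -0.2361]
[550  75] [ 0.562  -0.2327]
[555  66] [ 0.5677 -0.2367]
[577  63] [ 0.566  -0.2533]
[581 105] [ 0.5336 -0.2557]
[609  96] [ 0.5355 -0.2774]
[[ 21 164 180]
 [ 21 167 180]
 [ 21 170 179]]
```

Front corners are 64.6 mm apart and the notch depth is about 34 mm, both matching the drawing. The bracket origin is about (0.5535, -0.2443) with yaw +0.065.

```bash
python3 -m inch '[[0,0,0,0,0,-0.147,1],[0,0,0,0,0,-0.148,1],[0.0044,0.0299,0,0,0,0,1],[0.0044,0.0299,0,0,0,0,1],[0.0044,0.0299,0,0,0,0,1]]' | head -3;  python3 -m inch '[[0.0044,0.0299,0,0,0,0,1],[0.0044,0.0299,0,0,0,0,1],[0.0044,0.0299,0,0,0,0,1],[0.0044,0.0299,0,0,0,0,1]]' >/dev/null; python3 -m inch '[[0,0,0,0,0,0,1],[0,0,0,0,0,0,1],[0,0,0,0,0,0,1]]'; python3 look.py w4 pin bracket; python3 br.py w4
```

```text
clock: 6.9
position: [0.528, -0.1271, 0.2015]
tool_rot: [-3.141, 0.001, 0.065]
clock: 7.6
position: [0.5533, -0.2433, 0.2018]
tool_rot: [-3.141, 0.001, 0.066]
force: [-0.0, 0.2, -0.2]
grip_width: 0.0232
finger_force: 29.6
[ 0.5534 -0.2432  0.202 ] [-3.1409  0.0005  0.0661]
pin [321.  251.8] 0.83 [ 0.5094 -0.2464  0.098 ]
bracket [320.7 178.4] 0.71 [ 0.5527 -0.2432  0.012 ]
555.0
[213   0] [ 0.6934 -0.1556]
[219   6] [ 0.6898 -0.1599]
[289   8] [ 0.6919 -0.2109]
[299   2] [ 0.6962 -0.218 ]
6093.5
[351 113] [ 0.621  -0.2629]
[289 116] [ 0.6154 -0.2139]
[291 148] [ 0.5902 -0.2165]
[283 159] [ 0.5808 -0.2103]
[288 218] [ 0.5297 -0.2164]
[311 216] [ 0.5328 -0.2362]
[310 179] [ 0.5654 -0.2335]
[315 177] [ 0.5674 -0.2375]
[335 179] [ 0.5668 -0.2544]
[336 216] [ 0.5343 -0.2578]
[359 216] [ 0.5356 -0.2777]
[359 156] [ 0.5874 -0.2726]
[352 148] [ 0.5935 -0.2662]
```

View pics/w4.png

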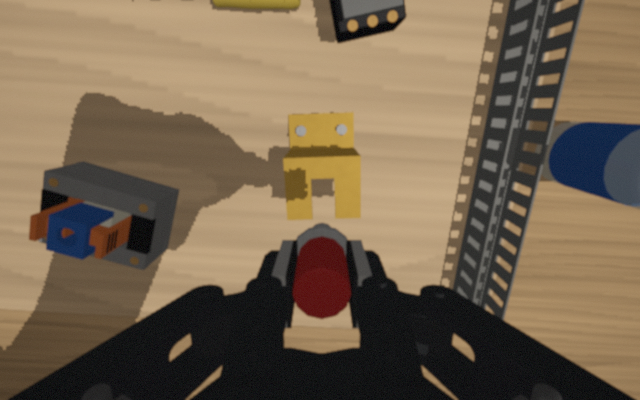

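The bracket is right under the pin: notch mouth at (311–336,216), closed end at (322,178), and the pin collar at (321,240). The notch sits about 2 mm towards -y with yaw near 0.1, so I correct for that and lower.

```bash
python3 -m inch '[[0,0.0018,0.02,0,0,-0.034,1],[0,0,0.02,0,0,0,1],[0,0,0.02,0,0,0,1],[0,0,0.012,0,0,0,1],[0,0,0.01,0,0,0,1]]' | head -4;  python3 -m inch '[[0,0,0.01,0,0,0,1],[0,0,0.01,0,0,0,1],[0,0,0.009,0,0,0,1],[0,0,0,0,0,0,1],[0,0,0,0,0,0,1]]'
```

```text
clock: 8.25
position: [0.5536, -0.2458, 0.1197]
tool_rot: [-3.141, 0.0, 0.099]
force: [0.1, -1.0, -0.3]
clock: 8.75
position: [0.5537, -0.2462, 0.0914]
tool_rot: [-3.142, 0.0, 0.099]
force: [0.4, 1.2, -0.4]
grip_width: 0.0232
finger_force: 29.6
```

```bash
python3 -m inch '[[0,0,0.0015,0,0,0,1],[0,0,0.0015,0,0,0,1],[0,0,0.001,0,0,0,1],[0,0,0,0,0,0,1],[0,0,0,0,0,0,1]]'; python3 look.py w5 pin
```

```text
clock: 9.25
position: [0.5536, -0.2462, 0.0873]
tool_rot: [3.142, -0.0, 0.099]
force: [-0.3, -0.2, -0.7]
grip_width: 0.0231
finger_force: 29.6
[ 0.5536 -0.2462  0.0874] [ 3.1416 -0.0001  0.0988]
pin [322.3 251.7] 0.68 [ 0.5627 -0.2461  0.098 ]
```

```bash
python3 -c "
from h import *
im=grab_frame('side'); c=calibration('side'); p=proj(c,(.5535,-.245,.08)).astype(int); print(p)
a=cv2.resize(im[p[1]-40:p[1]+40,p[0]-50:p[0]+50],(750,600),interpolation=3); save(a,'s5.png')"
```

```text
[336 275]
```

View pics/w5.png

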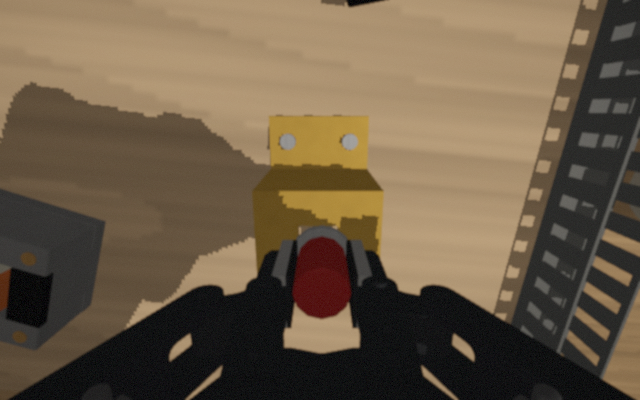

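The pin is centred over the plate (edges 253 and 382, pin at 322) and there's no contact yet. I lower in 1 mm steps until force shows.

```bash
python3 -m inch '[[0,-0.0005,0.001,0,0,0,1],[0,0,0,0,0,0,1]]' |sed -n 2,4p; python3 -m inch '[[0,0,0.001,0,0,0,1],[0,0,0,0,0,0,1]]'|sed -n 2,4p; python3 -m inch '[[0,0,0.001,0,0,0,1],[0,0,0,0,0,0,1]]'|sed -n 2,4p
```

```text
position: [0.5537, -0.246, 0.0869]
tool_rot: [3.141, -0.0, 0.099]
force: [-2.5, 0.4, 8.7]
position: [0.5539, -0.246, 0.0867]
tool_rot: [3.141, -0.001, 0.098]
force: [-7.4, 0.7, 23.6]
position: [0.5542, -0.2461, 0.0864]
tool_rot: [3.14, -0.002, 0.098]
force: [-9.4, 2.5, 32.7]
```

Contact came at 0.087, as expected for the collar on the plate. I back off 2 mm, release and rise.

```bash
python3 -m inch '[[0,0,-0.0025,0,0,0,1],[0,0,0,0,0,0,0.8],[0,0,0,0,0,0,0.4],[0,0,0,0,0,0,0],[0,0,0,0,0,0,0]]' ;  python3 -m inch '[[0,0,0,0,0,0,0],[0,0,-0.01,0,0,0,0],[0,0,-0.02,0,0,0,0],[0,0,-0.035,0,0,0,0],[0,0,-0.035,0,0,0,0]]'; python3 -m inch '[[0,0,-0.02,0,0,0,0],[0,0,0,0,0,0,0]]' >/dev/null; python3 look.py w6 pin bracket bore; python3 - <<'E'
from h import *
c=np.load('c_w6.npy',allow_pickle=True).item()
for r in landmark_of('pin','wrist')[:2]: print(r['xy'],atz(c,r['xy'],.077))
E
```

```text
clock: 10.5
position: [0.5535, -0.2456, 0.0865]
tool_rot: [-3.141, 0.0, 0.099]
force: [0.7, 0.5, 0.3]
grip_width: 0.0661
finger_force: 0.0
clock: 11.0
position: [0.5533, -0.2455, 0.1884]
tool_rot: [-3.141, 0.0, 0.099]
force: [-0.2, -0.6, 0.6]
grip_width: 0.0856
finger_force: 0.0
[ 0.5541 -0.2459  0.2087] [ 3.1403 -0.0024  0.0986]
pin [320.5 195.3] 0.93 [ 0.5572 -0.2461  0.098 ]
pin [ 45.5 213.9] 0.3 [ 0.5194 -0.0227  0.098 ]
bracket [323.1 181.6] 0.97 [ 0.5502 -0.2497  0.012 ]
bore [ 64.2 226.5] 0.83 [ 0.5098 -0.0367  0.098 ]
[320.5, 195.3] [ 0.55176837 -0.24664531  0.077     ]
[45.5, 213.9] [ 0.51085279 -0.00484078  0.077     ]
```

View pics/w6.png

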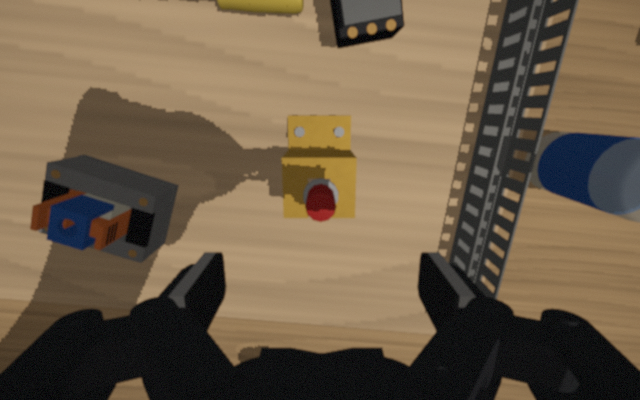

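The pin hangs upright in the notch with its collar at (321,190) on the plate. Now back over the carrier at (60,225).

```bash
python3 -m inch '[[0,0,0,0,0,0.11,0],[0,0,0,0,0,0.11,0],[0,0,0,0,0,0.109,0],[-0.013,-0.0275,0,0,0,0,0],[-0.013,-0.0275,0,0,0,0,0]]' | head -3;  python3 -m inch '[[-0.013,-0.0275,0,0,0,0,0],[-0.013,-0.0275,0,0,0,0,0],[-0.013,-0.0275,0,0,0,0,0],[-0.013,-0.0275,0,0,0,0,0],[-0.013,-0.0275,0,0,0,0,0]]' >/dev/null; python3 -m inch '[[0,0,0,0,0,0,0],[0,0,0,0,0,0,0],[0,0,0,0,0,0,0]]'; python3 look.py w7 bore catch_left_pad catch_right_pad
```

```text
clock: 11.95
position: [0.5401, -0.1856, 0.2058]
tool_rot: [-3.141, 0.002, -0.232]
clock: 12.75
position: [0.5089, -0.0384, 0.2065]
tool_rot: [3.141, 0.0, -0.231]
force: [-0.0, -0.8, 0.1]
grip_width: 0.0851
finger_force: 0.0
[ 0.5089 -0.0385  0.2065] [ 3.1413  0.0004 -0.2316]
bore [320.6 199.1] 0.65 [ 0.5089 -0.0381  0.098 ]
bore [ 65.1 198.1] 0.48 [0.5565 0.1604 0.098 ]
catch_left_pad [286.  195.5] 0.73 [ 0.5148 -0.0096  0.084 ]
catch_left_pad [516.5  89. ] 0.66 [ 0.5563 -0.2049  0.084 ]
catch_right_pad [352.2 195.1] 0.83 [ 0.5024 -0.064   0.084 ]
```

View pics/w7.png

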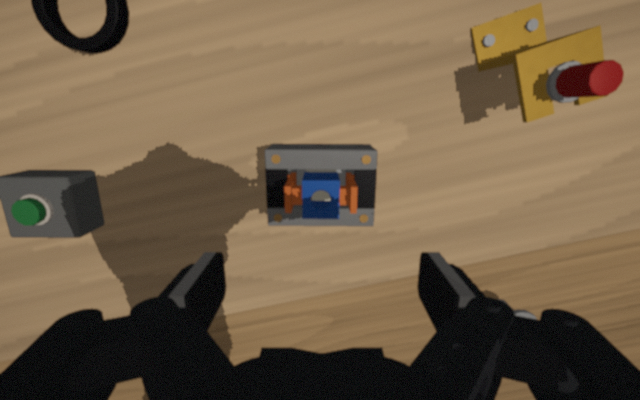

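The base is centred and square to the tool, with the bore at (321,199) and the catches at (289,193) and (350,193). I descend straight and pinch.

```bash
python3 -m inch '[[0,0,0.035,0,0,0,0],[0,0,0.035,0,0,0,0],[0,0,0.03,0,0,0,0],[0,0,0.02,0,0,0,0],[0,0,0.012,0,0,0,0]]' | sed -n 2,4p;  python3 -m inch '[[0,0,0.0065,0,0,0,0],[0,0,0,0,0,0,0]]' | sed -n 2,4p; python3 -m inch '[[0,0,0,0,0,0,0.3],[0,0,0,0,0,0,0.6],[0,0,0,0,0,0,1],[0,0,0,0,0,0,1],[0,0,0,0,0,0,1]]' 45;python3 -m inch '[[0,0,0,0,0,0,1],[0,0,0,0,0,0,1],[0,0,0,0,0,0,1],[0,0,0,0,0,0,1],[0,0,0,0,0,0,1]]'
```

```text
position: [0.5083, -0.0378, 0.0732]
tool_rot: [3.141, 0.002, -0.231]
force: [0.2, -0.1, -0.1]
position: [0.5089, -0.0376, 0.0681]
tool_rot: [3.141, 0.0, -0.23]
force: [0.9, -0.4, 0.2]
clock: 14.15
position: [0.5095, -0.0377, 0.0693]
tool_rot: [-3.141, -0.002, -0.231]
force: [-2.4, -1.7, 13.1]
grip_width: 0.0405
finger_force: 43.8
clock: 14.65
position: [0.5095, -0.0377, 0.0693]
tool_rot: [-3.141, -0.002, -0.231]
force: [-2.3, -1.2, 13.4]
grip_width: 0.0406
finger_force: 43.8
```

Width is 40.6 mm, so both catches are at their stops (the gripper also read about 1 mm low on the pin). Lift about 14 cm.

```bash
python3 -m inch '[[0,0,-0.004,0,0,0,1],[0,0,-0.006,0,0,0,1],[0,0,-0.01,0,0,0,1],[0,0,-0.01,0,0,0,1],[0,0,-0.015,0,0,0,1]]';  python3 -m inch '[[0,0,-0.02,0,0,0,1],[0,0,-0.02,0,0,0,1],[0,0,-0.02,0,0,0,1],[0,0,-0.02,0,0,0,1],[0,0,-0.015,0,0,0,1]]' >/dev/null; python3 -m inch '[[0,0,0,0,0,0,1],[0,0,0,0,0,0,1],[0,0,0,0,0,0,1],[0,0,0,0,0,0,1],[0,0,0,0,0,0,1]]'; python3 - <<'E'
from h import *
a=grab_frame('side')[150:330,240:400]; b=grab_frame('scene')[130:280,190:330]
save(np.hstack([cv2.resize(a,(400,450)),cv2.resize(b,(400,450))]),'f.png')
E
```

```text
clock: 15.15
position: [0.5086, -0.0375, 0.114]
tool_rot: [3.142, 0.0, -0.23]
force: [-0.3, 0.3, -3.3]
grip_width: 0.0407
finger_force: 46.0
clock: 16.15
position: [0.5086, -0.0375, 0.2078]
tool_rot: [3.141, 0.001, -0.23]
force: [0.4, 0.0, -1.9]
grip_width: 0.0405
finger_force: 46.0
```

View pics/f.png

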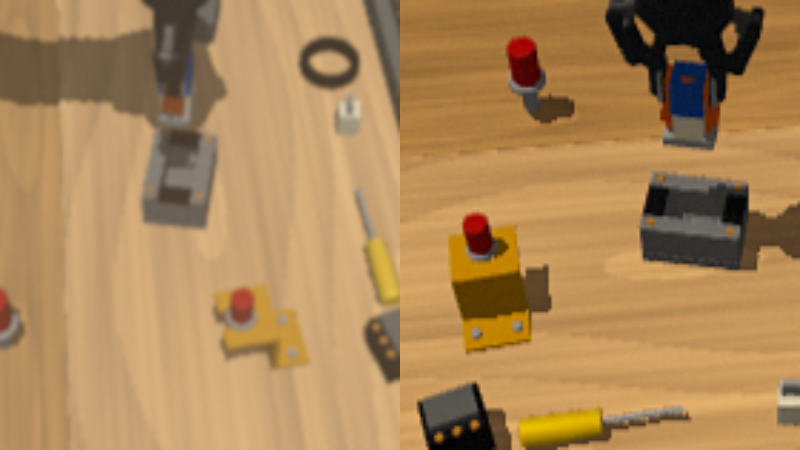

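The carrier hangs upright in the fingers at (690,100), with the empty base below it at (695,220). The pin stands in the bracket at (478,235), and the measured 1.9 N is the carrier's weight. Handing in.

```bash
python3 -c "
from workcell import bot; print(bot.job_done())"
```

```text
the job is handed in; nothing more can be done
None
```

The job is handed in (no verdict was returned): the pin hangs upright in the bracket's notch, and the arm is holding the carrier upright by its pinched catches, about 10 cm above the base.

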